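# Close the length gauge on a tube offcut

## Robot

A 6-joint arm with a two-finger parallel gripper is mounted at the origin on the work surface. World frame = base frame: x ahead of the robot, y to its left, z up, the work surface at z = 0. Lengths are in mm, angles in rad, forces in N, time in s.
With the tool pointing down it reaches from about 300 to 850 mm from the base axis. Payload 4.2 kg.
Tool frame: the origin (TCP) lies midway between the tips of the shut fingers; the grasp point (between the pads) lies 19 mm behind it (arm.grip_depth is the distance from the TCP to the grasp point, in mm); z points along the fingers, y is the line along which they close (so a half turn about z gives the same grasp; the last joint's range is limited). The gripper opens to 91 mm and grips with 3 to 60 N. Pads are 32 mm wide; open, the fingers measure 118 mm over their backs; the gripper's body (76 mm by 178 mm) begins 60 mm behind the grasp point.
Start: joints at [-1.236, 0.32, 1.565, -0, 1.257, -0.02], TCP at [199.761, -539.202, 213.976] pointing down, gripper open.
Joint ranges: [-3.11, 3.11], [-0.84, 2.01], [0.21, 2.61], [-1.34, 4.49], [0.05, 2.63], [-2.56, 2.56]. Speed limits (rad/s): [2.57, 2.57, 3.14, 3.14, 3.14, 3.14].

## Interface

Orientations are given as a unit quaternion [x, y, z, w].
In Python, from plant import status, eyes, workorder, arm gives the robot as it stands.
- The arm moves only by the tool move_arm, never from a script. Its argument "rows" is a list of rows, each a list of 7 numbers: the shift along the world's x, y, z in m, then the turn, a rotation vector about the world's x, y, z in rad, then the finger opening in m, from 0 to 0.0912. A call has 1 to 20 rows; each row is the pose to reach, as a shift and turn from the pose commanded when the call began; what a row does not reach only later rows make up. A row lasts 1/10 s, in which the tool goes at most 50 mm and 8.59 degrees, less where a joint would pass 70% of its speed; a pose out of reach is approached as far as the arm can. A call with a gripper value outside its range is refused whole. The fingers move at their own pace and stop on an object; "force" is the grip in N (left out, the last holds). Time passes only in rows, so rows that repeat a pose let the fingers close. It gives the time, the measured TCP pose, the force, the opening and the grip force at its end, in the units of the state.
- status.state(): the state, without advancing time (a new reading comes with each control period).
- eyes.capture(name): name is "scene" or "side" or "wrist"; returns a dict with "frame" (480x640x3 uint8, red, green, blue), "fovy" (degrees; the focal length in pixels is half the picture's height over the tangent of half this angle, whatever the lens; pixels are square), "cx", "cy" (the principal point, pixels), "D" ([k1, k2, p1, p2, k3] as OpenCV has them; the pictures are not rectified), "R" (3x3) and "t" (3): a world point X has camera coordinates R X + t; the wrist camera has in their place "mount" (4x4, takes a point from camera to tool coordinates, whose origin is the TCP and whose axes are the flange's). Camera axes: x right, y down, z forward; pixel columns grow to the right and rows downward; lengths in mm; the calibration is good to about 2 mm. A picture is of the moment at which its call begins: read the wrist's pose just before it. There is no depth.
- workorder.sign_off(): hands the job in; it is judged then, once.
The state is a dict: "time_s": time; "joint_pos": joint angles; "joint_velocities": joint speeds; "joint_efforts": joint torques, N m; "eef_pos": TCP position; "eef_rot": TCP orientation; "contact_force": force on the tool from outside, world axes, zero at the start; "moment": the same for the moment, N m; "gripper_width": opening from 0.0 (shut) to 1.0 (fully open); "gripper_force": force on a finger pad.
Only numpy, scipy, OpenCV 4.12 (cv2) and the standard library are available. Lean on these libraries where they do the work, as an engineer would, in place of code of your own. Each camera call takes 0.05 s, during which the arm holds its last target. There are 200 camera calls.

## Task

Check the square tube offcut in the bench length gauge: first slide the tube so that its end sits flush and square against the gauge's fixed jaw, then slide the carriage up gently until its jaw just touches the tube's other end, without ever tilting the jaw noticeably. Then press the carriage's lock lever down flat, leaving the tube snug and square between the jaws and the other things on the table where they lie.

Things in the scene. Friction and masses are not known exactly. Their poses are not given: they have to be found in the camera images.
- gauge: bench length gauge, a big steel caliper bolted to the table. Origin on the table. Flat beam 30 wide, top at z 24, along its y axis at x = +80 mm (y -150 to +240), on the side away from the robot; both jaws reach from it toward -x to x = -50, z 4 to 60. The fixed jaw, at the -y end, has its flat face in the plane y = -120, facing +y. Gauge yaw -0.2 to 0.35 rad
- fixed_face (a point): point on the fixed jaw's flat face, at x = 0, y = -120, z = 30 mm in the gauge's frame; axes as the gauge's (y points out of the face, toward the sliding jaw)
- carriage (a joint): slide of the carriage along the beam, m: 0 fully open (jaw face at gauge y = +160 mm), growing as it closes toward the fixed jaw (face at y = 160 mm minus the value). About 6 N of friction; stays where left. A dark block 60 (x) by 50 (y) mm around the beam, top at z 58, carrying the jaw and the lock lever; it is pushed on its plain back (+y) side
- carriage_back (a point): middle of the carriage's plain back (+y) side, above the beam (which runs on behind it, top at z 24), at z = 44 mm, 54 mm behind the jaw's face plane; axes as the gauge's
- jaw_tilt (a joint): tilt of the sliding jaw in its carriage, rad: 0 square, positive = free end pushed back to +y. Pivot on the beam line, spring-centred, 6 N m/rad: 1 N from the tube (some 80 mm off the beam) tilts it about 0.013 rad, 1 mm of overrun likewise; pushing on the jaw itself tilts it too. Over 0.06 rad (3 degrees) is too much; at the end it must be within 0.045
- jaw: the sliding jaw: dark steel bar 106 long (x), 22 thick (y), z 4 to 60 mm; origin at table height on its tilt pivot, 11 mm behind its face plane
- jaw_face (a point): point on the sliding jaw's flat face (it faces -y), 80 mm from the beam's centre line, z = 30 mm; axes turn with the jaw, parallel to the gauge's when square
- lock_lever (a joint): flat steel lever on top of the carriage, 66 long, 22 wide, 8 thick, rad: 0 = raised 34 degrees, 0.6 = flat down (locked). Hinge parallel to the beam at gauge x = 105, z = 66 mm; its free end points to -x. Needs about 3 N down at the pad, stays where left; flat down its top is at z = 70 mm
- lever_pad (a point): point on the lever's mid-plane, 52 mm from its hinge, near the free end: where to press straight down (raised: z about 95 mm; pressed: z about 66 mm)
- tube: offcut of plain square steel tube lying between the jaws, 50 by 50 mm, 120 mm long along its y axis, wall 4 mm, open ends, 0.4 to 0.85 kg; sliding it takes 2 to 8 N. Origin: centre of its underside. Starts up to 0.2 rad off the gauge's direction, with 15 to 60 mm free before the fixed jaw and 40 mm or more between it and the sliding jaw
- flap_disc: bystander: tan flap disc, 110 mm across, 14 high, lying beyond the beam
- magnet_square: bystander: red welding magnet of triangular outline, 105 by 90, 18 high, in front of the jaws
- pipe_stub: bystander: round steel pipe stub standing on end, 60 diameter, 65 high, in front of the jaws
- hammer: bystander: hammer on the left of the table
- wrench: bystander: wrench, 190 long, on the right
- pliers: bystander: pliers with black handles, 180 long, on the right
There are look-alikes about, which are no part of the job. Leave any pink or purple look-alike of the tube alone.

How it is judged:
By the outcome, as a careful person would: the job done as asked, in the order asked, and still so for the second after the job is handed in, with the robot touching nothing.
It also fails if it takes over 67 s, if anything falls off the work surface, if the arm or the gripper's body presses on something with over 40 N, if the wrist force passes 120 N, or if a joint passes its speed limit or range.

## Working session

There is one attempt and no reset: what is moved stays moved. The work goes in short steps, Python scripts to look and compute and a tool call to move; the robot and the scene stay as the last step left them, time stands still between calls to the robot, and variables do not carry over. Pictures are saved under pics/ and viewed, at most 10 in all, crops included, and the job is handed in when it is done.

Besides the shell and the picture viewer there is one more tool, called after ">>>" as name(argument=value, ...), one argument or row to a line, values as JSON. move_arm: Moves the arm, as the interface text tells. Its arguments: {"type":"object","properties":{"rows":{"type":"array","items":{"type":"array","items":{"type":"number"}}},"force":{"type":"number"}},"required":["rows"]}

```bash
mkdir -p pics; ls; cat > h.py <<'E'
import numpy as np, cv2
from plant import status, eyes, workorder, arm
def K(c):
    f=240/np.tan(np.radians(c["fovy"])/2); return np.array([[f,0,c["cx"]],[0,f,c["cy"]],[0,0,1]])
def cast(c,px,z):
    """pixels -> world points on plane z (fixed cams)"""
    R=np.array(c["R"]);t=np.array(c["t"])
    u=cv2.undistortPoints(np.array(px,float).reshape(-1,1,2),K(c),np.array(c["D"])).reshape(-1,2)
    d=np.c_[u,np.ones(len(u))]@R; o=-R.T@t
    return o+d*((np.array(z)-o[2])/d[:,2])[:,None]
def proj(c,P):
    R=np.array(c["R"]);t=np.array(c["t"])
    return cv2.projectPoints(np.array(P,float).reshape(-1,1,3),cv2.Rodrigues(R)[0],t,K(c),np.array(c["D"]))[0].reshape(-1,2)
def wristcam(s=None):
    from scipy.spatial.transform import Rotation as Ro
    s=status.state(); c=eyes.capture("wrist"); M=np.array(c["mount"])
    T=np.eye(4);T[:3,:3]=Ro.from_quat(s["eef_rot"]).as_matrix();T[:3,3]=s["eef_pos"]
    W=np.linalg.inv(T@M); c["R"]=W[:3,:3];c["t"]=W[:3,3]; return c
def save(c,n): cv2.imwrite("pics/"+n,c["frame"][:,:,::-1])
E
python3 - <<'E'
from h import *
import pickle
for n in ("scene","side"):
    c=eyes.capture(n); save(c,n+"0.png"); pickle.dump(c,open(n+".pkl","wb"))
    R=np.array(c["R"]);print(n,-R.T@np.array(c["t"]),R[2])
s=status.state();print(s["eef_pos"],s["eef_rot"],s["time_s"],s["contact_force"])
print(eyes.capture("wrist")["mount"])
E
```

```text
pics
scene [1558.08921066  -73.8846688   900.91383046] [-0.76634264  0.06855105 -0.63876421]
side [ 432.79932859 -950.01251981 1118.52370019] [ 0.10074075  0.67101013 -0.73457247]
[ 199.61591216 -538.76324426  213.22865998] [ 9.84302188e-01  1.76489664e-01 -1.19599631e-04 -7.66456613e-04] 0.1 [-0.17006962 -0.70824793  0.5420564 ]
[[ 9.74010787e-04 -9.69429003e-01 -2.45370047e-01  6.97202363e+01]
 [ 9.99998924e-01  6.74965798e-04  1.30284165e-03 -6.08003756e-01]
 [-1.09739609e-03 -2.45371052e-01  9.69428617e-01 -1.70711919e+02]
 [ 0.00000000e+00  0.00000000e+00  0.00000000e+00  1.00000000e+00]]
```

View pics/scene0.png

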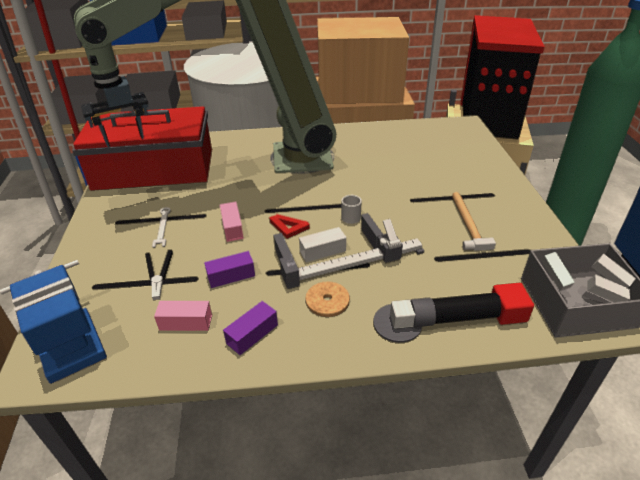

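View pics/side0.png

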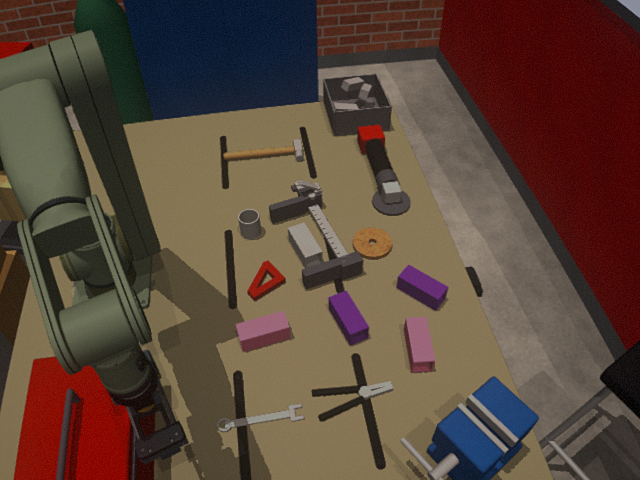

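The tube is the grey block between the jaws: scene (323,243), side (305,243). Things that could be mistaken for it: pink blocks at scene (231,221) and (183,316), purple at (230,268) and (251,327), and grey offcuts in the bin at (590,275). The next step is a close crop of the two views.

```bash
python3 - <<'E'
import cv2
a=cv2.imread("pics/scene0.png")[200:300,262:432];b=cv2.imread("pics/side0.png")[170:300,250:380]
a=cv2.resize(a,None,fx=4.5,fy=4.5,interpolation=cv2.INTER_CUBIC);b=cv2.resize(b,None,fx=4.5,fy=4.5,interpolation=cv2.INTER_CUBIC)
cv2.imwrite("pics/ca.png",a);cv2.imwrite("pics/cb.png",b)
E
```

```text
(no output)
```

View pics/ca.png

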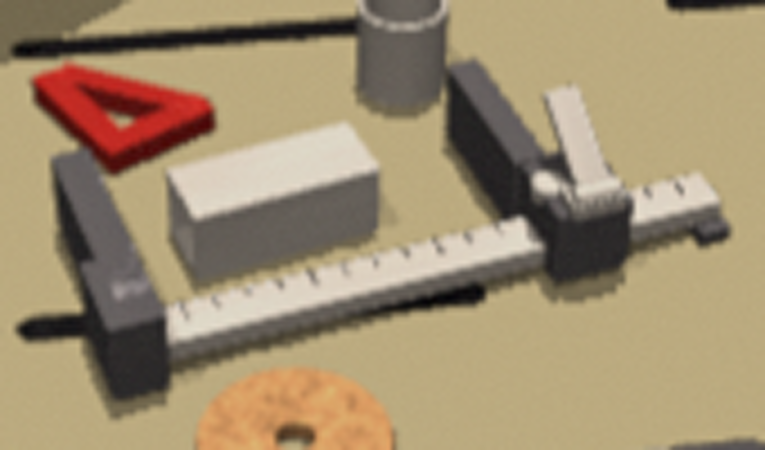

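View pics/cb.png

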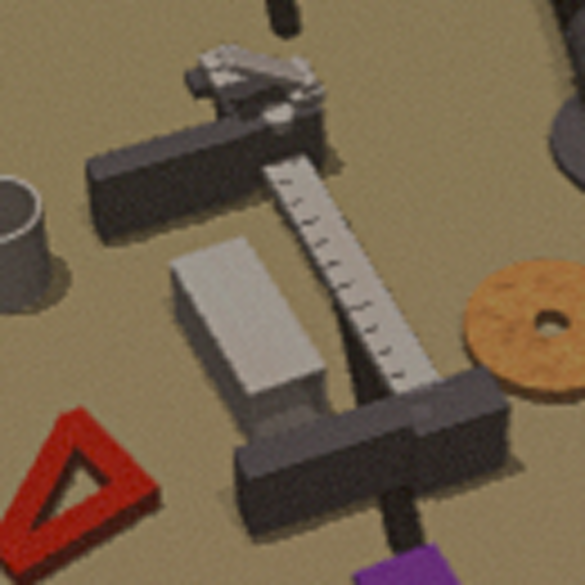

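The crops show the grey-white tube, its top corners near side px (288–322, 223–257), between the fixed jaw (near end) and the sliding jaw with its raised lever. Next I cast these edges.

```bash
python3 - <<'E'
from h import *
import pickle
A=pickle.load(open("scene.pkl","rb"));B=pickle.load(open("side.pkl","rb"))
ca=lambda p,z:cast(A,np.array(p)/4.5+[262,200],z)[:,:2].round(1)
cb=lambda p,z:cast(B,np.array(p)/4.5+[250,170],z)[:,:2].round(1)
T=lambda p:[np.degrees(0) or round(float(np.arctan2(-(p[1]-p[0])[0],(p[1]-p[0])[1])),3)]
for n,f,be,tu,fj,sj in (("scene",ca,[(172,350),(545,262),(165,308),(530,222),(710,175)],[(168,172),(198,220),(380,170),(348,123)],[(88,152),(135,255)],[(447,70),(525,190)]),
  ("side",cb,[(400,395),(265,170),(437,380),(300,155)],[(247,392),(325,372),(245,238),(172,265)],[(237,453),(412,402)],[(95,182),(260,135)])):
    b=f(be,24);print(n,"beam",b.tolist(),T(b[:2]),T(b[2:4]))
    t=f(tu,50);print(" tube",t.tolist(),t.mean(0),T([t[0],t[3]]),T([t[1],t[2]]))
    print(" fixed",f(fj,60).tolist(),"slide",f(sj,60).tolist())
E
```

```text
scene beam [[654.2, -50.4], [606.0, 174.7], [618.8, -52.0], [569.3, 172.8], [539.0, 292.4]] [0.211] [0.217]
 tube [[526.7, -42.9], [573.2, -28.2], [540.4, 84.8], [492.6, 71.5]] [533.225  21.3  ] [0.29] [0.283]
 fixed [[514.0, -90.2], [611.0, -67.0]] slide [[459.2, 138.9], [581.1, 165.3]]
side beam [[613.1, -41.8], [561.6, 161.6], [637.1, -34.1], [586.2, 171.4]] [0.248] [0.243]
 tube [[521.4, -45.8], [568.7, -38.4], [537.7, 78.0], [490.5, 63.0]] [529.575  14.2  ] [0.277] [0.26]
 fixed [[508.7, -98.0], [613.0, -78.0]] slide [[450.7, 133.1], [558.9, 157.1]]
```

>>> move_arm(
  rows=[
    [0.05,0.08,0.04,0,0,0.2,0.091],
    [0.1,0.16,0.06,0,0,0.4,0.091],
    [0.33,0.557,0.06,0,0,1.5,0.091],
    [0.33,0.557,0.06,0,0,1.5,0.091],
    [0.33,0.557,0.06,0,0,1.5,0.091],
    [0.33,0.557,0.06,0,0,1.5,0.091],
    [0.33,0.557,0.06,0,0,1.5,0.091],
    [0.33,0.557,0.06,0,0,1.5,0.091],
    [0.33,0.557,0.06,0,0,1.5,0.091],
    [0.33,0.557,0.06,0,0,1.5,0.091],
    [0.33,0.557,0.06,0,0,1.5,0.091],
    [0.33,0.557,0.06,0,0,1.5,0.091],
    [0.33,0.557,0.06,0,0,1.5,0.091],
    [0.33,0.557,0.06,0,0,1.5,0.091],
    [0.33,0.557,0.06,0,0,1.5,0.091],
    [0.33,0.557,0.06,0,0,1.5,0.091],
    [0.33,0.557,0.06,0,0,1.5,0.091],
  ],
)

```text
time_s: 1.85
eef_pos: [529.1, 16.5, 274.0]
eef_rot: [0.601, 0.8, -0.0, -0.0]
contact_force: [-0.6, -1.6, -0.3]
gripper_width: 0.998
gripper_force: 0.0
```

```bash
python3 - <<'E'
from h import *
import pickle
c=wristcam();save(c,"w1.png");pickle.dump(c,open("w1.pkl","wb"))
s=status.state();print(s["eef_pos"],s["eef_rot"],s["time_s"],s["joint_pos"])
E
```

```text
[529.14582706  16.4581056  274.09337151] [ 6.00737542e-01  7.99446302e-01 -1.07033979e-04  6.56779307e-05] 1.9 [ 9.52721624e-03  2.14448359e-01  1.55943594e+00 -2.55050532e-04
  1.36773433e+00 -2.72370949e-01]
```

View pics/w1.png

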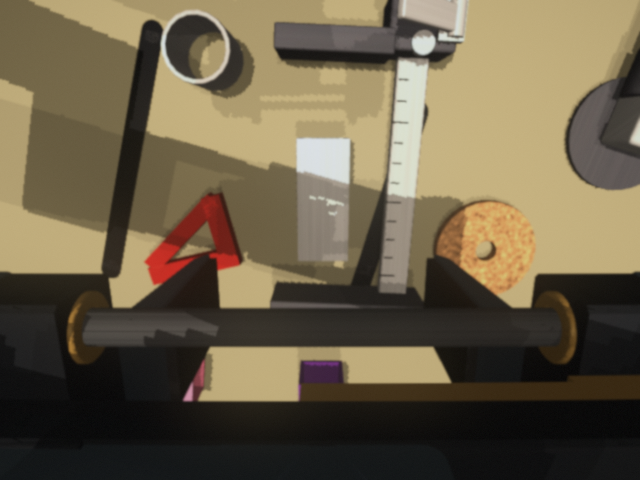

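```bash
python3 - <<'E'
from h import *
import pickle
c=pickle.load(open("w1.pkl","rb"))
f=lambda p,z:cast(c,p,z)[:,:2].round(1)
yaw=lambda a,b:round(float(np.arctan2(-(b-a)[0],(b-a)[1])),3)
g=cv2.cvtColor(c["frame"],cv2.COLOR_RGB2GRAY).astype(int); hsv=cv2.cvtColor(c["frame"],cv2.COLOR_RGB2HSV)
# beam edges by row
L=[];Rr=[]
sat=hsv[:,:,1]
for r in range(70,280,6):
    row=((sat[r,365:440]<45)&(g[r,365:440]>110)).nonzero()[0]
    if len(row)>12: L.append((365+row[0],r));Rr.append((365+row[-1],r))
for E_ in (L,Rr):
    vx,vy,x,y=cv2.fitLine(np.array(E_,np.float32),cv2.DIST_HUBER,0,.01,.01).ravel()
    q=[(x+vx/vy*(r-y),r) for r in (280,70)];P=f(q,24);print("beam",np.round(q,1).tolist(),P.tolist(),yaw(*P))
m=((sat<60)&(g>100)).astype(np.uint8);m[:,:285]=0;m[:,362:]=0;m[:115]=0;m[275:]=0
k=max(cv2.findContours(m,0,1)[0],key=cv2.contourArea);b=cv2.boxPoints(cv2.minAreaRect(k));print(b.round(1).tolist())
P=f(b,50);print("tube",P.tolist(),P.mean(0))
for a,d in ((0,1),(1,2)): print(np.linalg.norm(P[d]-P[a]),yaw(P[a],P[d]),yaw(P[d],P[a]))
for nm,cols in (("fixed",range(275,345,10)),("slide",range(290,380,12))):
    r0=(272,300) if nm=="fixed" else (25,70)
    for q in cols: print(nm,q,g[r0[0]:r0[1],q].tolist())if q in(295,305,302,350) else 0
E
```

```text
beam [[381.3, 280.0], [396.4, 70.0]] [[616.8, -48.5], [563.8, 158.9]] 0.25
beam [[404.3, 280.0], [427.2, 70.0]] [[640.8, -41.5], [592.2, 167.3]] 0.229
[[296.0, 260.0], [296.0, 137.0], [350.0, 137.0], [350.0, 260.0]]
tube [[521.1, -44.0], [489.2, 72.1], [537.7, 86.2], [573.3, -28.8]] [530.325  21.375]
120.4027408325907 0.268 -2.873
50.50801916527717 -1.288 1.854
fixed 295 [87, 109, 130, 139, 139, 141, 144, 148, 149, 139, 110, 72, 48, 40, 43, 41, 40, 40, 41, 41, 41, 40, 41, 40, 40, 42, 42, 40]
fixed 305 [74, 76, 78, 87, 111, 130, 139, 143, 142, 132, 107, 74, 49, 40, 41, 38, 41, 40, 39, 39, 39, 41, 39, 39, 38, 39, 39, 38]
slide 302 [90, 90, 91, 90, 93, 92, 92, 93, 94, 96, 94, 95, 95, 94, 93, 96, 94, 94, 95, 95, 95, 92, 87, 69, 50, 36, 27, 24, 23, 23, 22, 24, 23, 26, 37, 55, 67, 71, 74, 76, 85, 105, 133, 150, 154]
slide 350 [111, 97, 100, 102, 102, 102, 101, 102, 102, 104, 104, 104, 105, 106, 104, 105, 103, 105, 104, 103, 101, 100, 98, 95, 91, 78, 57, 38, 28, 23, 24, 25, 22, 24, 24, 25, 35, 50, 63, 70, 74, 78, 85, 105, 133]
```

```bash
python3 - <<'E'
from h import *
import pickle
c=pickle.load(open("w1.pkl","rb"))
P=cast(c,[(280,282.5),(330,285),(415,291),(302,49),(350,51)],60)[:,:2]
y=.24;G=np.array([[np.cos(y),np.sin(y)],[-np.sin(y),np.cos(y)]])
print(P.round(1).tolist(),(P@G.T).round(1).tolist())
print("tube",(G@[530.3,21.4]), "fx/side est fixed", np.array([[514,-90.2],[611,-67],[508.7,-98],[613,-78]])@G.T)
E
```

```text
[[511.8, -67.8], [560.3, -56.4], [643.8, -38.9], [474.9, 145.8], [515.5, 155.9]] [[481.0, -187.5], [530.8, -188.0], [616.1, -190.8], [496.0, 28.7], [537.7, 28.9]]
tube [ 520.18736427 -105.26707013] fx/side est fixed [[ 477.82694217 -209.79383532]
 [ 577.56142666 -210.31594906]
 [ 470.82477042 -216.1104476 ]
 [ 576.88937372 -221.47607204]]
```

>>> move_arm(
  rows=[
    [0.001,0.004,-0.05,0,0,0,0.091],
    [0.001,0.004,-0.1,0,0,0,0.091],
    [0.001,0.004,-0.15,0,0,0,0.085],
    [0.001,0.004,-0.2,0,0,0,0.08],
    [0.001,0.004,-0.235,0,0,0,0.08],
    [0.001,0.004,-0.26,0,0,0,0.08],
    [0.001,0.004,-0.26,0,0,0,0.08],
    [0.001,0.004,-0.26,0,0,0,0.05],
    [0.001,0.004,-0.26,0,0,0,0.03],
    [0.001,0.004,-0.26,0,0,0,0.03],
    [0.001,0.004,-0.26,0,0,0,0.03],
    [0.001,0.004,-0.26,0,0,0,0.03],
  ],
  force=25,
)

```text
time_s: 3.1
eef_pos: [529.0, 21.1, 15.0]
eef_rot: [0.6, 0.8, -0.001, -0.001]
contact_force: [-4.9, -3.3, 6.8]
gripper_width: 0.548
gripper_force: 25.0
```

>>> move_arm(
  rows=[
    [0.002,-0.008,0,0,0,-0.015,0.03],
    [0.004,-0.016,0,0,0,-0.03,0.03],
    [0.006,-0.024,0,0,0,-0.043,0.03],
    [0.0075,-0.03,0,0,0,-0.043,0.03],
    [0.009,-0.036,0,0,0,-0.043,0.03],
    [0.009,-0.036,0,0,0,-0.043,0.03],
  ],
)

```text
time_s: 3.7
eef_pos: [539.9, -13.4, 15.1]
eef_rot: [0.618, 0.786, 0.001, -0.0]
contact_force: [-0.7, 4.4, 3.9]
gripper_width: 0.55
gripper_force: 25.0
```

>>> move_arm(
  rows=[
    [0.0005,-0.002,0,0,0,0,0.03],
    [0.001,-0.004,0,0,0,0,0.03],
    [0.0015,-0.006,0,0,0,0,0.03],
    [0.0015,-0.006,0,0,0,0,0.03],
  ],
)

```text
time_s: 4.1
eef_pos: [541.2, -18.5, 15.1]
eef_rot: [0.618, 0.786, 0.001, -0.001]
contact_force: [-1.9, 8.6, 4.8]
gripper_width: 0.547
gripper_force: 25.0
```

```bash
python3 - <<'E'
from h import *
a=eyes.capture("side");x=a["frame"][200:300,270:390];cv2.imwrite("pics/s2.png",cv2.resize(x,None,fx=5,fy=5,interpolation=cv2.INTER_CUBIC)[:,:,::-1])
E
```

```text
(no output)
```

View pics/s2.png

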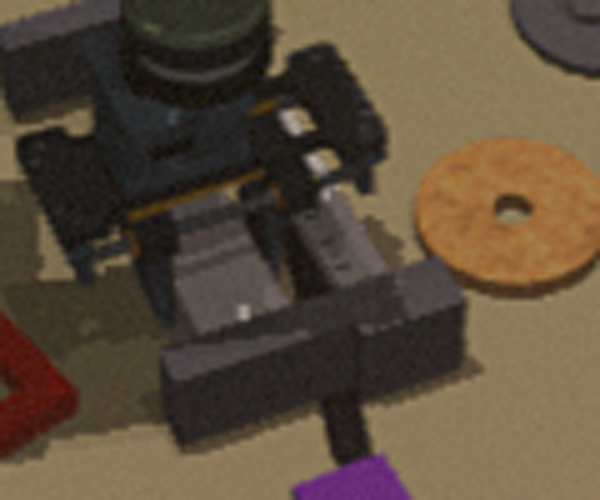

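The tube's end is hidden just behind the fixed jaw's top edge, around (170–290, 335–300) in the crop, so it is close. I'll creep on by force.

>>> move_arm(
  rows=[
    [0.0003,-0.0015,0,0,0,0,0.03],
    [0.0007,-0.003,0,0,0,0,0.03],
    [0.0007,-0.003,0,0,0,0,0.03],
  ],
)

```text
time_s: 4.45
eef_pos: [541.3, -18.8, 15.1]
eef_rot: [0.618, 0.786, 0.003, -0.002]
contact_force: [-2.6, 17.3, 5.7]
gripper_width: 0.547
gripper_force: 25.0
```

>>> move_arm(
  rows=[
    [0,0,0,0,0,0,0.03],
    [0.0003,-0.001,0,0,0,0,0.03],
    [0.0005,-0.002,0,0,0,0,0.03],
    [0.0005,-0.002,0,0,0,0,0.03],
  ],
  force=8,
)

```text
time_s: 4.85
eef_pos: [542.1, -22.2, 14.7]
eef_rot: [0.618, 0.786, 0.002, -0.002]
contact_force: [-2.1, 11.5, 2.2]
gripper_width: 0.547
gripper_force: 8.0
```

```bash
python3 - <<'E'
from h import *
import pickle
s=status.state();print(s["eef_pos"],s["eef_rot"],s["contact_force"],s["moment"])
c=wristcam();save(c,"w2.png");pickle.dump(c,open("w2.pkl","wb"))
E
```

```text
[542.10396337 -22.20212064  14.6653398 ] [ 0.61794959  0.78621408  0.00185188 -0.00151399] [-2.06141624 11.49805416  2.22210753] [ 2.05577188  0.05015806 -0.10429575]
```

>>> move_arm(
  rows=[
    [0,0,0,0,0,0,0.06],
    [0,0,0,0,0,0,0.075],
    [0,0,0,0,0,0,0.08],
    [0,0,0.03,0,0,0,0.08],
    [0,0,0.08,0,0,0,0.08],
    [0,0.01,0.13,0,0,0,0.06],
    [0,0.03,0.17,0,0,0,0.03],
    [0,0.05,0.21,0,0,0,0],
    [0,0.06,0.25,0,0,0,0],
    [0,0.06,0.25,0,0,0,0],
  ],
)

```text
time_s: 5.9
eef_pos: [545.4, 35.8, 270.3]
eef_rot: [0.616, 0.787, 0.004, 0.005]
contact_force: [0.6, -0.5, -0.0]
gripper_width: 0.474
gripper_force: 0.0
```

```bash
python3 - <<'E'
from h import *
import pickle
c=wristcam();save(c,"w3.png");pickle.dump(c,open("w3.pkl","wb"))
s=status.state();print(s["eef_pos"],s["time_s"],s["contact_force"])
E
```

```text
[543.8784819   35.10925425 267.04521222] 5.95 [ 0.02095971  0.56846508 -0.56967612]
```

View pics/w3.png

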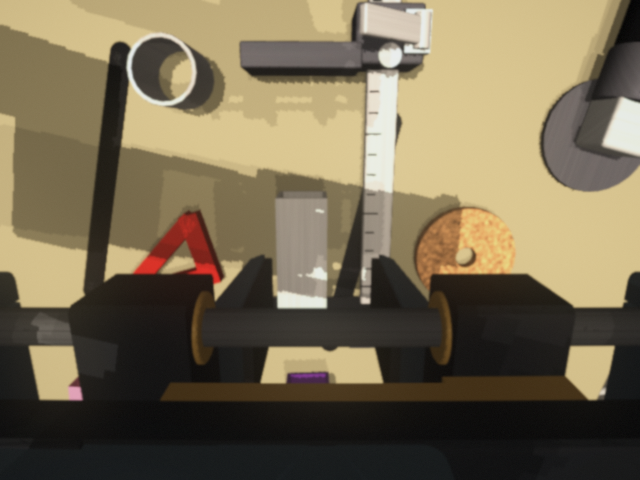

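Tube at (276–327, 195–305), parallel to the beam as far as I can see; carriage at (395,30) with the lever raised. I'll check the squareness in numbers.

```bash
python3 - <<'E'
from h import *
import pickle
c=pickle.load(open("w3.pkl","rb"))
g=cv2.GaussianBlur(cv2.cvtColor(c["frame"],cv2.COLOR_RGB2GRAY),(3,3),0).astype(float)
def sub(line,sign):  # strongest step
    d=sign*np.diff(line);i=int(d.argmax());w=d[max(i-1,0):i+2];return i+.5+(w*np.arange(-1,2)[:len(w)]).sum()/w.sum()
def fit(pts,z,nm,horiz):
    p=np.array(pts,np.float32);vx,vy,x,y=cv2.fitLine(p,cv2.DIST_HUBER,0,.01,.01).ravel()
    if horiz:q=[(u,y+vy/vx*(u-x)) for u in (p[0,0],p[-1,0])]
    else:q=[(x+vx/vy*(v-y),v) for v in (p[-1,1],p[0,1])]
    P=cast(c,q,z)[:,:2];d=P[1]-P[0];a=np.arctan2(d[1],d[0]) if horiz else np.arctan2(-d[0],d[1])
    G=np.array([[.9713,.2377],[-.2377,.9713]])
    print(nm,np.round(q,1).tolist(),P.round(1).tolist(),"yaw",round(float(a),3),"gauge",(P@G.T).round(1).tolist())
S=cv2.cvtColor(c["frame"],cv2.COLOR_RGB2HSV)[:,:,1].astype(float)
rows=range(205,255,3)
fit([(262+sub(S[r,262:292],-1),r) for r in rows],50,"tubeL",0)
fit([(312+sub(S[r,312:342],1),r) for r in rows],50,"tubeR",0)
fit([(u,188+sub(S[188:212,u],-1)) for u in range(281,324,3)],50,"tube end",1)
rows=range(90,240,5)
fit([(352+sub(S[r,352:380],-1),r) for r in rows],24,"beamL",0)
fit([(382+sub(S[r,382:410],1),r) for r in rows],24,"beamR",0)
fit([(u,55+sub(g[55:80,u],-1)) for u in range(250,345,5)],60,"jaw",1)
E
```

```text
tubeL [[275.70001220703125, 253.0], [274.5, 205.0]] [[516.7, -20.4], [505.3, 26.4]] yaw 0.239 gauge [[497.0, -142.6], [497.1, -94.5]]
tubeR [[326.6000061035156, 253.0], [326.70001220703125, 205.0]] [[565.7, -8.4], [554.0, 38.4]] yaw 0.244 gauge [[547.5, -142.7], [547.3, -94.4]]
tube end [[281.0, 190.5], [323.0, 190.5]] [[508.3, 41.6], [547.2, 51.1]] yaw 0.24 gauge [[503.6, -80.4], [543.6, -80.4]]
beamL [[360.79998779296875, 235.0], [365.79998779296875, 90.0]] [[598.2, 11.7], [565.0, 151.9]] yaw 0.233 gauge [[583.8, -130.9], [584.9, 13.2]]
beamR [[390.5, 235.0], [397.29998779296875, 90.0]] [[628.6, 19.1], [594.5, 159.3]] yaw 0.239 gauge [[615.1, -130.9], [615.3, 13.4]]
jaw [[250.0, 66.4000015258789], [340.0, 66.5999984741211]] [[459.1, 142.2], [534.8, 160.9]] yaw 0.242 gauge [[479.7, 28.9], [557.7, 29.1]]
```

>>> move_arm(
  rows=[
    [0.003,0.05,0,0,0,0,0],
    [0.006,0.1,0,0,0,0,0],
    [0.009,0.15,0,0,0,0,0],
    [0.011,0.195,0,0,0,0,0],
    [0.012,0.218,0,0,0,0,0],
    [0.012,0.218,-0.04,0,0,0,0],
    [0.012,0.218,-0.09,0,0,0,0],
    [0.012,0.218,-0.14,0,0,0,0],
    [0.012,0.218,-0.18,0,0,0,0],
    [0.012,0.218,-0.21,0,0,0,0],
    [0.012,0.218,-0.228,0,0,0,0],
    [0.012,0.218,-0.228,0,0,0,0],
  ],
)

```text
time_s: 7.15
eef_pos: [551.3, 250.7, 31.4]
eef_rot: [0.617, 0.787, -0.004, -0.002]
contact_force: [0.0, -0.0, -0.3]
gripper_width: 0.005
gripper_force: 0.0
```

```bash
python3 - <<'E'
from h import *
c=eyes.capture("scene");x=c["frame"][180:300,262:452];cv2.imwrite("pics/s4.png",cv2.resize(x,None,fx=4,fy=4,interpolation=cv2.INTER_CUBIC)[:,:,::-1])
s=status.state();print(s["eef_pos"],s["time_s"],s["contact_force"])
E
```

```text
[552.92555364 251.46373176  33.60817106] 7.2 [-0.4794153  -0.98655392  0.85139574]
```

View pics/s4.png

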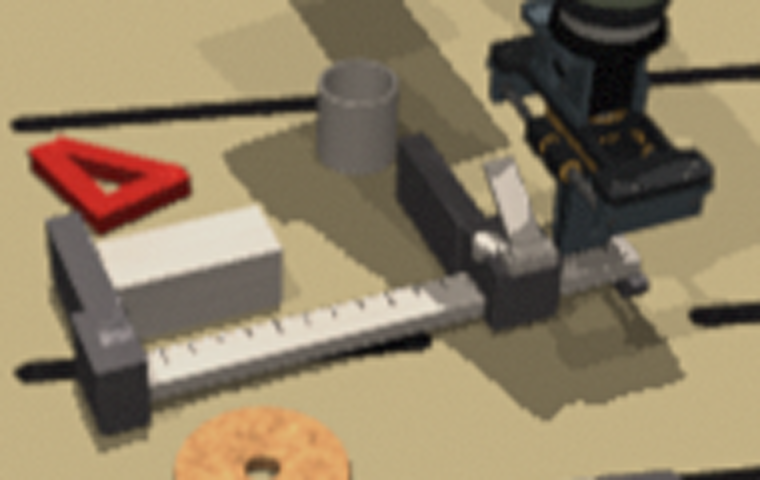

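The closed fingers sit just behind the carriage's back, around (580,220) in the crop, and the lever is clear. I'll start pushing along the beam.

>>> move_arm(
  rows=[
    [0.003,-0.003,0.004,0,0,0,0],
    [0.004,-0.006,0.004,0,0,0,0],
    [0.005,-0.009,0.004,0,0,0,0],
    [0.0055,-0.012,0.004,0,0,0,0],
    [0.0063,-0.015,0.004,0,0,0,0],
    [0.007,-0.018,0.004,0,0,0,0],
    [0.0077,-0.021,0.004,0,0,0,0],
    [0.0084,-0.024,0.004,0,0,0,0],
    [0.0095,-0.0285,0.004,0,0,0,0],
    [0.0106,-0.033,0.004,0,0,0,0],
    [0.0117,-0.0375,0.004,0,0,0,0],
    [0.0128,-0.042,0.004,0,0,0,0],
    [0.0139,-0.0465,0.004,0,0,0,0],
    [0.015,-0.051,0.004,0,0,0,0],
    [0.0161,-0.0555,0.004,0,0,0,0],
    [0.0172,-0.06,0.004,0,0,0,0],
    [0.0183,-0.0645,0.004,0,0,0,0],
    [0.0192,-0.068,0.004,0,0,0,0],
    [0.0198,-0.0705,0.004,0,0,0,0],
    [0.0198,-0.0705,0.004,0,0,0,0],
  ],
)

```text
time_s: 9.2
eef_pos: [574.2, 183.4, 40.7]
eef_rot: [0.617, 0.787, 0.001, -0.001]
contact_force: [-2.5, 3.4, 3.4]
gripper_width: 0.009
gripper_force: 2.4
```

```bash
python3 - <<'E'
from h import *
import pickle
c=wristcam();save(c,"w5.png");pickle.dump(c,open("w5.pkl","wb"))
c=eyes.capture("scene");pickle.dump(c,open("sc5.pkl","wb"));x=c["frame"][180:300,262:422];cv2.imwrite("pics/s5.png",cv2.resize(x,None,fx=5,fy=5,interpolation=cv2.INTER_CUBIC)[:,:,::-1])
s=status.state();print(s["eef_pos"],s["time_s"],s["contact_force"])
E
```

```text
[574.17702028 183.36857831  40.70948364] 9.3 [-1.10935928  4.25305832  4.30989607]
```

View pics/s5.png

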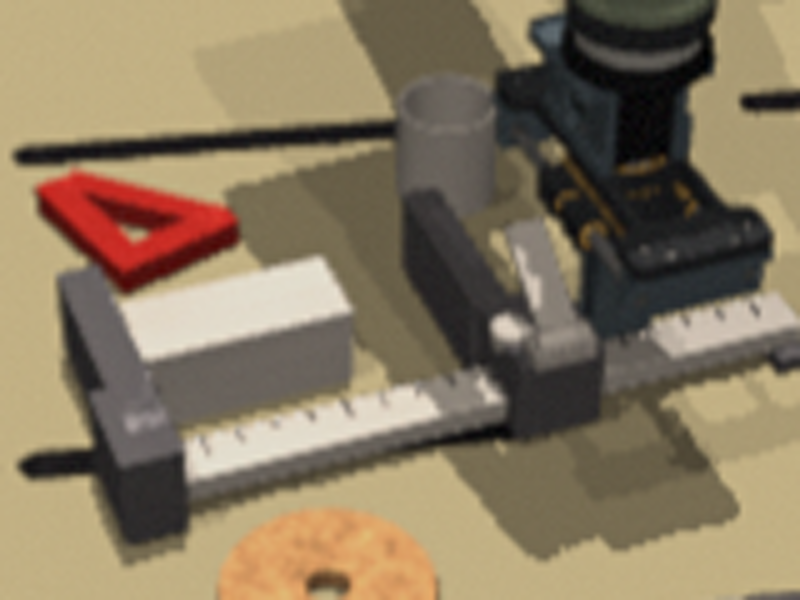

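The carriage is moving and the jaw is square; the tube end in the crop is at (322,258)-(352,312) and the jaw's tip at (404,195).

```bash
python3 - <<'E'
from h import *
import pickle
c=pickle.load(open("sc5.pkl","rb"));G=np.array([[.9713,.2377],[-.2377,.9713]])
f=lambda p,z:(cast(c,np.array(p)/5+[262,180],z)[:,:2]@G.T).round(1).tolist()
print("tube end",f([(322,258),(352,312)],50),"jaw",f([(404,193),(425,230)],60),"carriage back top",f([(603,345)],58),"fixed",f([(102,268),(150,385)],60))
c=pickle.load(open("w3.pkl","rb"));print("w3 tube end top",(cast(c,[(300,196),(300,198)],50)[:,:2]@G.T))
g=c["frame"][180:210,300].astype(int).sum(1)//3;print(g.tolist())
E
```

```text
tube end [[500.5, -88.0], [549.8, -88.7]] jaw [[473.7, -28.7], [509.2, -30.3]] carriage back top [[630.4, 21.6]] fixed [[477.8, -207.4], [578.8, -210.7]]
w3 tube end top [[521.61878876 -85.71833442]
 [521.60064693 -87.64959173]]
[89, 90, 88, 89, 87, 89, 87, 88, 89, 88, 90, 99, 110, 115, 114, 113, 113, 115, 125, 138, 144, 146, 145, 145, 144, 145, 144, 145, 144, 144]
```

>>> move_arm(
  rows=[
    [0.0008,-0.0035,0,0,0,0,0],
    [0.0017,-0.007,0,0,0,0,0],
    [0.0027,-0.011,0,0,0,0,0],
    [0.0037,-0.015,0,0,0,0,0],
    [0.0047,-0.019,0,0,0,0,0],
    [0.0056,-0.023,0,0,0,0,0],
    [0.0066,-0.027,0,0,0,0,0],
    [0.0076,-0.031,0,0,0,0,0],
    [0.0086,-0.035,0,0,0,0,0],
    [0.0095,-0.039,0,0,0,0,0],
    [0.0105,-0.043,0,0,0,0,0],
    [0.0112,-0.046,0,0,0,0,0],
    [0.0117,-0.048,0,0,0,0,0],
    [0.0117,-0.048,0,0,0,0,0],
  ],
)

```text
time_s: 10.7
eef_pos: [585.9, 135.2, 40.7]
eef_rot: [0.617, 0.787, 0.001, -0.0]
contact_force: [-1.5, 4.0, 3.9]
gripper_width: 0.002
gripper_force: 2.4
```

```bash
python3 - <<'E'
from h import *
import pickle
c=eyes.capture("scene");pickle.dump(c,open("sc6.pkl","wb"));x=c["frame"][190:290,265:365]
s=status.state();p=s["eef_pos"];print(p,-.2377*p[0]+.9713*p[1],s["time_s"],s["contact_force"])
x=c["frame"].astype(int).sum(2)//3
for r in (230,234,238,242,246): print(r,x[r,318:352].tolist())
E
```

```text
[585.92082277 135.14843052  40.676045  ] -8.003709010797678 10.75 [-2.71282094  4.33964521  4.46188739]
230 [101, 90, 88, 87, 89, 91, 90, 91, 59, 39, 36, 37, 44, 54, 55, 53, 54, 52, 54, 59, 63, 82, 90, 90, 88, 89, 87, 91, 123, 127, 129, 128, 128, 127]
234 [217, 218, 214, 163, 135, 133, 136, 136, 135, 121, 85, 47, 37, 35, 41, 53, 54, 54, 53, 53, 52, 59, 63, 75, 85, 90, 89, 88, 91, 165, 188, 148, 129, 128]
238 [215, 215, 214, 215, 214, 213, 191, 148, 132, 132, 135, 133, 94, 49, 35, 33, 40, 45, 53, 53, 54, 52, 53, 52, 53, 58, 89, 98, 99, 97, 148, 183, 148, 128]
242 [216, 214, 215, 215, 215, 214, 216, 213, 161, 133, 124, 124, 120, 118, 84, 49, 34, 38, 37, 42, 52, 55, 54, 53, 55, 53, 55, 64, 70, 72, 73, 114, 178, 194]
246 [112, 103, 98, 97, 96, 97, 97, 97, 98, 97, 98, 101, 99, 98, 76, 44, 33, 36, 37, 38, 38, 41, 42, 49, 53, 57, 61, 68, 73, 62, 55, 52, 79, 147]
```

>>> move_arm(
  rows=[
    [0.0003,-0.0015,0,0,0,0,0],
    [0.0007,-0.003,0,0,0,0,0],
    [0.0011,-0.0045,0,0,0,0,0],
    [0.0014,-0.0058,0,0,0,0,0],
    [0.0014,-0.0058,0,0,0,0,0],
  ],
)

```text
time_s: 11.25
eef_pos: [587.3, 129.4, 40.6]
eef_rot: [0.617, 0.787, 0.001, -0.0]
contact_force: [-2.2, 4.7, 4.4]
gripper_width: 0.003
gripper_force: 2.6
```

```bash
cat > chk.py <<'E'
from h import *
import pickle
F=[];M=[]
for i in range(4):
    c=eyes.capture("scene");s=status.state();F.append(s["contact_force"]);M.append(s["moment"])
pickle.dump(c,open("last.pkl","wb"))
p=s["eef_pos"];F=np.array(F)@[-.2377,.9713,0]
print("gy",round(-.2377*p[0]+.9713*p[1],2),"F",F.round(2),np.mean(M,0).round(3),s["time_s"])
x=c["frame"].astype(int).sum(2)//3
for r in (230,236,242): print(r,x[r,312:345].tolist())
E
python3 chk.py
```

```text
gy -13.9 F [5.34 4.87 5.01 5.24] [ 0.78   0.233 -0.02 ] 11.45
230 [102, 101, 103, 103, 103, 93, 87, 88, 89, 88, 90, 87, 59, 43, 38, 37, 49, 55, 54, 55, 54, 53, 55, 60, 77, 87, 90, 90, 89, 90, 89, 101, 116]
236 [216, 216, 215, 214, 215, 215, 216, 217, 216, 193, 154, 134, 135, 134, 135, 133, 110, 76, 45, 39, 50, 52, 53, 53, 54, 54, 59, 63, 76, 86, 89, 88, 87]
242 [213, 214, 215, 215, 215, 214, 215, 215, 214, 214, 214, 216, 211, 159, 132, 132, 128, 123, 120, 110, 78, 46, 37, 49, 53, 52, 52, 54, 52, 52, 54, 64, 88]
```

>>> move_arm(
  rows=[
    [0.0002,-0.0007,0,0,0,0,0],
    [0.0004,-0.0015,0,0,0,0,0],
    [0.0004,-0.0015,0,0,0,0,0],
  ],
)

```text
time_s: 11.75
eef_pos: [587.7, 128.0, 40.6]
eef_rot: [0.617, 0.787, 0.001, -0.0]
contact_force: [-1.6, 5.5, 4.0]
gripper_width: 0.005
gripper_force: 2.8
```

```bash
python3 chk.py
```

```text
gy -15.37 F [4.89 5.89 6.37 5.49] [ 0.849  0.266 -0.051] 11.95
230 [103, 102, 101, 102, 101, 94, 88, 88, 88, 89, 87, 70, 50, 42, 40, 43, 52, 52, 56, 54, 54, 54, 55, 64, 84, 90, 90, 88, 90, 88, 88, 112, 122]
236 [215, 214, 215, 215, 214, 214, 216, 214, 194, 186, 154, 136, 134, 134, 134, 133, 110, 77, 45, 49, 54, 54, 52, 53, 55, 56, 59, 71, 85, 89, 87, 87, 101]
242 [215, 214, 214, 215, 215, 215, 214, 215, 215, 216, 214, 215, 160, 133, 133, 132, 126, 125, 120, 110, 81, 48, 43, 51, 54, 51, 53, 53, 53, 53, 60, 81, 91]
```

```bash
python3 - <<'E'
from h import *
import pickle
c=pickle.load(open("last.pkl","rb"));G=np.array([[.9713,.2377],[-.2377,.9713]])
f=lambda p,z:(cast(c,p,z)[:,:2]@G.T).round(1).tolist()
print("tube",f([(321.9,236),(324.0,242)],50),"jaw",f([(330.6,236),(334.5,242),(327.4,230)],60))
E
```

```text
tube [[514.2, -106.1], [540.2, -109.3]] jaw [[534.1, -88.0], [561.4, -87.1], [506.6, -87.2]]
```

>>> move_arm(
  rows=[
    [0.0001,-0.0005,0,0,0,0,0],
    [0.0002,-0.001,0,0,0,0,0],
    [0.0002,-0.001,0,0,0,0,0],
  ],
)

```text
time_s: 12.25
eef_pos: [587.9, 127.1, 40.6]
eef_rot: [0.617, 0.787, 0.001, -0.0]
contact_force: [-2.4, 4.7, 4.7]
gripper_width: 0.007
gripper_force: 2.9
```

```bash
python3 chk.py
```

```text
gy -16.34 F [6.93 5.86 5.03 5.36] [ 0.861  0.262 -0.033] 12.45
230 [102, 102, 102, 102, 101, 92, 88, 89, 88, 88, 87, 63, 45, 42, 39, 46, 53, 53, 57, 54, 54, 57, 62, 73, 85, 89, 89, 89, 88, 88, 85, 109, 120]
236 [215, 215, 216, 215, 216, 215, 216, 215, 194, 155, 136, 133, 135, 135, 135, 129, 105, 73, 46, 51, 52, 54, 53, 51, 54, 58, 62, 74, 85, 87, 87, 87, 134]
242 [214, 215, 215, 215, 215, 215, 214, 214, 214, 214, 216, 212, 160, 131, 132, 132, 127, 124, 115, 107, 79, 47, 47, 53, 54, 52, 56, 51, 53, 51, 63, 88, 94]
```

>>> move_arm(
  rows=[
    [0.0001,-0.0005,0,0,0,0,0],
    [0.0002,-0.001,0,0,0,0,0],
    [0.0002,-0.001,0,0,0,0,0],
  ],
)

```text
time_s: 12.75
eef_pos: [588.1, 126.4, 40.6]
eef_rot: [0.617, 0.787, 0.001, -0.001]
contact_force: [-2.4, 7.0, 4.7]
gripper_width: 0.002
gripper_force: 3.5
```

```bash
python3 chk.py
```

```text
gy -16.95 F [6.55 6.76 6.69 6.84] [ 1.082  0.279 -0.031] 12.95
230 [101, 103, 102, 103, 97, 90, 88, 89, 87, 87, 86, 72, 47, 41, 38, 45, 53, 54, 53, 53, 53, 56, 62, 66, 85, 88, 88, 88, 89, 89, 94, 113, 120]
236 [215, 215, 216, 215, 215, 215, 216, 216, 192, 154, 135, 133, 134, 133, 129, 121, 103, 73, 47, 52, 52, 51, 51, 53, 54, 60, 63, 75, 87, 89, 86, 89, 156]
242 [213, 214, 215, 215, 214, 214, 215, 215, 214, 214, 214, 191, 148, 132, 131, 131, 127, 124, 113, 107, 80, 51, 48, 54, 53, 53, 53, 53, 52, 52, 64, 89, 92]
```

>>> move_arm(
  rows=[
    [0.0001,-0.0006,0,0,0,0,0],
    [0.0001,-0.0006,0,0,0,0,0],
  ],
)

```text
time_s: 13.15
eef_pos: [588.1, 126.1, 40.6]
eef_rot: [0.617, 0.787, 0.001, -0.001]
contact_force: [-2.0, 6.8, 4.5]
gripper_width: 0.007
gripper_force: 3.9
```

```bash
python3 chk.py; python3 - <<'E'
from h import *
import pickle
c=eyes.capture("side");pickle.dump(c,open("sd7.pkl","wb"))
a=pickle.load(open("last.pkl","rb"))["frame"][190:280,270:370];b=c["frame"][180:280,262:372]
a=cv2.resize(a,(400,360),interpolation=cv2.INTER_CUBIC);b=cv2.resize(b,(396,360),interpolation=cv2.INTER_CUBIC)
cv2.imwrite("pics/f7.png",np.hstack([a,b])[:,:,::-1])
E
```

```text
gy -17.35 F [7.25 8.23 8.21 7.98] [ 1.215  0.273 -0.058] 13.35
230 [103, 102, 102, 100, 90, 88, 88, 88, 89, 90, 89, 71, 47, 41, 40, 42, 53, 52, 54, 53, 54, 58, 59, 64, 80, 89, 89, 89, 88, 88, 106, 115, 122]
236 [215, 215, 215, 216, 215, 215, 217, 216, 194, 155, 135, 135, 134, 133, 129, 121, 103, 74, 47, 51, 54, 54, 53, 53, 56, 60, 58, 74, 86, 89, 86, 89, 162]
242 [214, 214, 215, 215, 214, 214, 215, 215, 214, 216, 214, 163, 131, 132, 133, 132, 127, 118, 109, 106, 78, 48, 47, 50, 54, 52, 53, 54, 51, 53, 60, 88, 92]
```

>>> move_arm(
  rows=[
    [-0.0012,0.005,0,0,0,0,0],
    [-0.0036,0.015,0,0,0,0,0],
    [-0.006,0.025,0,0,0,0,0],
    [-0.006,0.025,0.03,0,0,0,0],
    [-0.006,0.025,0.08,0,0,0,0],
    [-0.01,0.015,0.13,0,0,0,0],
    [-0.02,-0.02,0.16,0,0,0,0],
    [-0.035,-0.05,0.19,0,0,0,0],
    [-0.043,-0.076,0.22,0,0,0,0],
    [-0.043,-0.076,0.225,0,0,0,0],
    [-0.043,-0.076,0.225,0,0,0,0],
    [-0.043,-0.076,0.225,0,0,0,0],
  ],
)

```text
time_s: 14.6
eef_pos: [544.8, 49.3, 263.5]
eef_rot: [0.617, 0.787, -0.001, -0.001]
contact_force: [-0.2, -0.4, -0.2]
gripper_width: 0.007
gripper_force: 0.0
```

```bash
python3 - <<'E'
from h import *
import pickle
c=wristcam();save(c,"w8.png");pickle.dump(c,open("w8.pkl","wb"))
s=status.state();print(s["eef_pos"],s["time_s"],s["contact_force"])
E
```

```text
[544.73121137  49.36363253 263.07797418] 14.65 [-0.19022491  0.06810768  0.09045076]
```

View pics/w8.png

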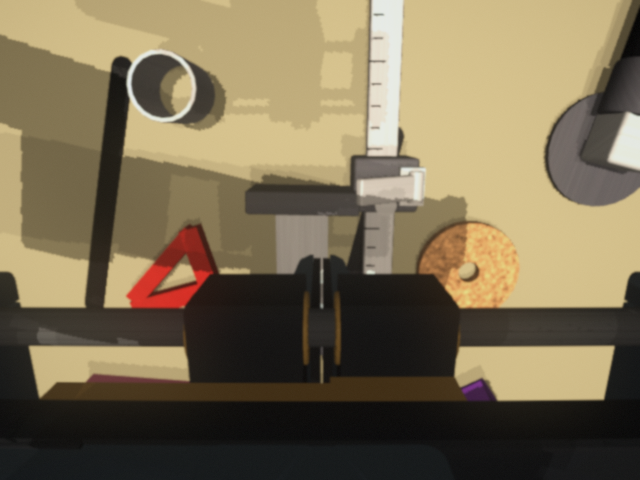

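The jaw lies against the tube end at (247–360, 187–213); the lever runs from its free end at (357,190) to the hinge at (421,187). I'll work out the tilt and the pad position.

```bash
python3 - <<'E'
from h import *
import pickle
c=pickle.load(open("w8.pkl","rb"));G=np.array([[.9713,.2377],[-.2377,.9713]])
g=cv2.GaussianBlur(cv2.cvtColor(c["frame"],cv2.COLOR_RGB2GRAY),(3,3),0).astype(float)
S=cv2.cvtColor(c["frame"],cv2.COLOR_RGB2HSV)[:,:,1].astype(float)
for u in (255,300): print(u,g[180:222,u].astype(int).tolist())
def sub(d):
    i=int(d.argmax());w=d[i-2:i+3].clip(0);return i+.5+(w*np.arange(-2,3)).sum()/w.sum()
def fit(us,r0,r1,src,sg,nm):
    p=np.array([(u,r0+sub(sg*np.diff(src[r0:r1,u]))) for u in us],np.float32)
    vx,vy,x,y=cv2.fitLine(p,cv2.DIST_HUBER,0,.01,.01).ravel()
    P=cast(c,[(u,y+vy/vx*(u-x)) for u in (us[0],us[-1])],60)[:,:2];d=P[1]-P[0]
    print(nm,"yaw",round(float(np.arctan2(d[1],d[0])),3),(P@G.T).round(1).tolist(),p[:,1].round(1).tolist()[::3])
fit(range(254,345,5),180,200,g,-1,"back edge")
fit(range(279,326,3),203,222,g,1,"front/tube")
print("lever tip",(cast(c,[(358,179),(358,202)],103)[:,:2]@G.T).round(1).tolist(),"hinge",(cast(c,[(414,170),(414,200)],70)[:,:2]@G.T).round(1).tolist())
E
```

```text
255 [146, 127, 104, 83, 67, 57, 52, 50, 50, 50, 53, 57, 62, 65, 67, 68, 68, 68, 68, 68, 68, 68, 68, 68, 67, 67, 67, 67, 67, 66, 66, 65, 67, 73, 86, 98, 104, 106, 106, 106, 106, 106]
300 [100, 92, 89, 84, 73, 61, 53, 50, 50, 50, 50, 53, 58, 64, 66, 67, 68, 68, 68, 68, 68, 69, 68, 68, 69, 68, 68, 68, 67, 67, 66, 65, 66, 71, 85, 109, 129, 139, 141, 142, 142, 142]Traceback (most recent call last):
  File "<stdin>", line 14, in <module>
  File "<stdin>", line 10, in fit
  File "<stdin>", line 8, in sub
ValueError: operands could not be broadcast together with shapes (0,) (5,)
```

```bash
python3 - <<'E'
from h import *
import pickle
c=pickle.load(open("w8.pkl","rb"));G=np.array([[.9713,.2377],[-.2377,.9713]])
g=cv2.GaussianBlur(cv2.cvtColor(c["frame"],cv2.COLOR_RGB2GRAY),(3,3),0).astype(float)
us=list(range(252,346,5))
for nm,r0,r1,lv in (("back",187,200,58),("front",208,222,78)):
    p=[]
    for u in us:
        l=g[r0:r1,u];k=np.argmax(l>lv)
        if k>0:p.append((u,r0+k-(l[k]-lv)/(l[k]-l[k-1])))
    p=np.array(p,np.float32);vx,vy,x,y=cv2.fitLine(p,cv2.DIST_HUBER,0,.01,.01).ravel()
    P=cast(c,[(u,y+vy/vx*(u-x)) for u in (252,342)],60)[:,:2];d=P[1]-P[0]
    print(nm,"yaw",round(float(np.arctan2(d[1],d[0])),3),(P@G.T).round(1).tolist(),p[:,1].round(1).tolist())
print("lever tip",(cast(c,[(358,179),(358,202)],103)[:,:2]@G.T).round(1).tolist(),"hinge",(cast(c,[(414,170),(414,200)],70)[:,:2]@G.T).round(1).tolist())
E
```

```text
back yaw 0.227 [[478.0, -64.9], [560.3, -66.0]] [191.1999969482422, 191.1999969482422, 191.39999389648438, 191.39999389648438, 191.39999389648438, 191.60000610351562, 191.60000610351562, 191.8000030517578, 191.8000030517578, 192.0, 192.0, 192.0, 192.1999969482422, 192.1999969482422, 192.3000030517578, 192.3000030517578, 192.39999389648438]
front yaw 0.249 [[477.2, -85.7], [560.6, -85.0]] [213.39999389648438, 213.3000030517578, 213.39999389648438, 213.5, 213.5, 213.1999969482422, 213.10000610351562, 213.1999969482422, 213.39999389648438, 213.3000030517578, 213.60000610351562, 213.5, 213.5, 213.0, 211.89999389648438, 211.1999969482422, 212.1999969482422, 213.0, 214.3000030517578]
lever tip [[570.9, -48.8], [571.3, -67.5]] hinge [[622.8, -44.4], [624.4, -71.0]]
```

The jaw tilt is about 0.013 rad, so the jaw is square and touching. Next I press the lever at world (575, 81).

>>> move_arm(
  rows=[
    [0.015,0.016,0,0,0,0,0],
    [0.0305,0.0315,-0.02,0,0,0,0],
    [0.0305,0.0315,-0.06,0,0,0,0],
    [0.0305,0.0315,-0.1,0,0,0,0],
    [0.0305,0.0315,-0.13,0,0,0,0],
    [0.0305,0.0315,-0.145,0,0,0,0],
    [0.0305,0.0315,-0.151,0,0,0,0],
    [0.0305,0.0315,-0.157,0,0,0,0],
    [0.0305,0.0315,-0.163,0,0,0,0],
    [0.0305,0.0315,-0.169,0,0,0,0],
    [0.0305,0.0315,-0.175,0,0,0,0],
    [0.0305,0.0315,-0.18,0,0,0,0],
    [0.0305,0.0315,-0.185,0,0,0,0],
    [0.0305,0.0315,-0.188,0,0,0,0],
    [0.0305,0.0315,-0.188,0,0,0,0],
  ],
)

```text
time_s: 16.15
eef_pos: [575.5, 79.8, 76.3]
eef_rot: [0.617, 0.787, -0.0, -0.0]
contact_force: [0.8, 0.1, -0.4]
gripper_width: 0.008
gripper_force: 0.0
```

>>> move_arm(
  rows=[
    [0,0,-0.002,0,0,0,0],
    [0,0,-0.004,0,0,0,0],
    [0,0,-0.006,0,0,0,0],
    [0,0,-0.007,0,0,0,0],
    [0,0,-0.007,0,0,0,0],
  ],
)

```text
time_s: 16.65
eef_pos: [575.4, 79.8, 70.1]
eef_rot: [0.617, 0.787, -0.0, -0.0]
contact_force: [-2.4, -0.4, 4.2]
gripper_width: 0.005
gripper_force: 2.3
```

>>> move_arm(
  rows=[
    [0,0,-0.001,0,0,0,0],
    [0,0,-0.002,0,0,0,0],
    [0,0,-0.002,0,0,0,0],
  ],
)

```text
time_s: 16.95
eef_pos: [575.4, 79.8, 69.8]
eef_rot: [0.617, 0.787, 0.0, 0.0]
contact_force: [-6.8, -1.6, 13.6]
gripper_width: 0.006
gripper_force: 7.3
```

>>> move_arm(
  rows=[
    [0,0,0.005,0,0,0,0],
    [0,0,0.03,0,0,0,0],
    [0,0,0.07,0,0,0,0],
    [-0.01,-0.01,0.11,0,0,0,0],
    [-0.02,-0.02,0.15,0,0,0,0],
    [-0.0305,-0.0315,0.18,0,0,0,0],
    [-0.0305,-0.0315,0.195,0,0,0,0],
    [-0.0305,-0.0315,0.195,0,0,0,0],
    [-0.0305,-0.0315,0.195,0,0,0,0],
    [-0.0305,-0.0315,0.195,0,0,0,0],
  ],
)

```text
time_s: 17.95
eef_pos: [544.8, 48.6, 261.2]
eef_rot: [0.617, 0.787, -0.001, -0.001]
contact_force: [0.3, 0.8, -0.1]
gripper_width: 0.007
gripper_force: 0.0
```

```bash
python3 - <<'E'
from h import *
import pickle
c=wristcam();pickle.dump(c,open("w9.pkl","wb"));o=pickle.load(open("w8.pkl","rb"))
s=status.state();print(s["eef_pos"],s["time_s"],s["contact_force"])
G=np.array([[.9713,.2377],[-.2377,.9713]])
for n,c in (("before",o),("after",c)):
    g=cv2.GaussianBlur(cv2.cvtColor(c["frame"],cv2.COLOR_RGB2GRAY),(3,3),0).astype(float)
    for nm,r0,r1,lv,us in (("back",184,203,58,range(252,346,5)),("front",206,222,78,range(281,323,4))):
        p=[]
        for u in us:
            l=g[r0:r1,u];q=l>lv;q[:np.argmin(l[:8])]=False;k=np.argmax(q)
            if k>0:p.append((u,r0+k-(l[k]-lv)/(l[k]-l[k-1])))
        p=np.array(p,np.float32);vx,vy,x,y=cv2.fitLine(p,cv2.DIST_HUBER,0,.01,.01).ravel()
        P=cast(c,[(u,y+vy/vx*(u-x)) for u in (252,342)],60)[:,:2];d=P[1]-P[0]
        print(n,nm,"yaw",round(float(np.arctan2(d[1],d[0])),3),(P@G.T).round(1).tolist())
    S=cv2.cvtColor(c["frame"],cv2.COLOR_RGB2HSV)[:,:,1].astype(float)
    r=range(225,255,3)
    pl=np.array([(262+np.argmax(-np.diff(S[k,262:292])),k) for k in r],np.float32)
    vx,vy,x,y=cv2.fitLine(pl,cv2.DIST_HUBER,0,.01,.01).ravel();P=cast(c,[(x+vx/vy*(k-y),k) for k in (252,225)],50);d=P[1]-P[0];print("  tube yaw",np.arctan2(-d[0],d[1]).round(3))
    print("  lever row",g[187,340:432:2].astype(int).tolist())
    print("  pred tip col flat/raised",proj(c,[np.r_[G.T@[520.1+x,-58.2],z] for x,z in ((39,70),(50.5,103))]).round(0).tolist())
E
```

```text
[544.84967212  48.59281587 261.1745287 ] 18.0 [-0.61618082  0.34690168 -0.45355166]
before back yaw 0.227 [[478.0, -64.9], [560.3, -66.0]]
before front yaw 0.236 [[477.2, -85.3], [560.6, -85.6]]
  tube yaw 0.246
  lever row [60, 62, 61, 60, 60, 56, 57, 83, 133, 179, 209, 223, 211, 206, 205, 205, 205, 205, 204, 204, 204, 203, 202, 203, 204, 203, 199, 195, 195, 196, 196, 199, 201, 202, 202, 202, 205, 220, 231, 229, 217, 199, 203, 197, 195, 195]
  pred tip col flat/raised [[341.0, 185.0], [357.0, 191.0]]
after back yaw 0.232 [[478.2, -65.0], [560.0, -65.7]]
after front yaw 0.221 [[477.4, -84.7], [560.3, -86.3]]
  tube yaw 0.228
  lever row [63, 137, 216, 231, 231, 231, 231, 232, 232, 232, 232, 232, 232, 232, 232, 232, 232, 231, 231, 231, 231, 231, 230, 229, 229, 228, 228, 228, 230, 230, 229, 230, 232, 232, 231, 220, 207, 221, 231, 231, 224, 203, 198, 200, 194, 194]
  pred tip col flat/raised [[342.0, 185.0], [358.0, 190.0]]
```

```bash
python3 -c "
from plant import workorder
print(workorder.sign_off())"
```

```text
the job is handed in; nothing more can be done
None
```

I handed the job in at about 18 s: the tube is flush and square against the fixed jaw, the sliding jaw touches its other end tilted by only about 0.01 rad, and the lock lever is flat down; the arm never went near the other things on the table, though I didn't re-measure them.

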